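Show the red cheese's label to the scanner

ROBOT

A 6-joint arm with a two-finger parallel gripper is mounted at the origin on the work surface. World frame = base frame: x ahead of the robot, y to its left, z up, the work surface at z = 0. Lengths are in m, angles in rad, forces in N, time in s.
With the tool pointing down it reaches from about 0.325 to 1 m from the base axis. Payload 5.1 kg.
Tool frame: the origin (TCP) lies at the very end of the fingers, on their centre line; the grasp point (between the pads) lies ctrl.grip_depth behind it (ctrl.grip_depth is the distance from the TCP to the grasp point, in m); x points along the fingers, y is the direction in which the jaws open and shut, and the axes are right-handed (so a half turn about x gives the same grasp; the last joint's range is limited). The gripper opens to 85 mm and grips with 20 to 120 N. Pads are 22 mm wide; open, the fingers measure 114 mm over their backs; the gripper's body (76 mm by 85 mm) begins 54 mm behind the grasp point. The pads swing forward as they close: fully open they stand 13 mm farther back than shut.
Start: joints at [-0.083, 0.124, 1.65, -0, 1.367, -0.083], TCP at [0.65, -0, 0.2] pointing down, gripper open.
Joint ranges: [-2.61, 2.61], [-1.02, 2.33], [0.03, 2.71], [-1.35, 4.49], [0.32, 2.68], [-2.91, 2.91]. Speed limits (rad/s): [2.57, 2.57, 3.14, 3.14, 3.14, 3.14].

INTERFACE

Orientations are given as a rotation vector (axis times angle).
In Python, from station import ctrl, imaging gives the robot as it stands.
- The arm moves only by the shell command python3 -m jog 'ROWS' [FORCE]. ROWS is JSON, a list of rows, each a list of 7 numbers: the turn, a rotation vector about the tool's x, y, z in rad, then the shift along the tool's x, y, z in mm, then the opening, from -1 (shut) to 1 (fully open). A call has 1 to 12 rows; each row is the pose to reach, as a shift and turn from the pose measured when the call began, along the tool's axes at that moment; what a row does not reach only later rows make up. A row lasts 1/12 s, in which the tool goes at most 41.7 mm and 7.16 degrees, less where a joint would pass 70% of its speed; a pose out of reach is approached as far as the arm can. A call with a gripper value outside its range is refused whole. The fingers move at their own pace and stop on an object; FORCE is the grip in N (left out, the last holds). Time passes only in rows, so rows that repeat a pose let the fingers close. It gives the time, the measured TCP pose, the force and the opening at its end, in the units of the state.
- ctrl.observe(): the state, without advancing time (a new reading comes with each control period).
- imaging.capture(name): name is "scene" or "side" or "wrist"; returns a dict with "image" (384x512x3 uint8, blue, green, red), "K" (3x3 intrinsics, pixels), "k1" (the pictures are not rectified: a ray, as slopes to the right and down, at radius r is drawn at 1 + k1 r^2 times it, then the intrinsics apply), "R" (3x3) and "t" (3): a world point X has camera coordinates R X + t. Camera axes: x right, y down, z forward; pixel columns grow to the right and rows downward; lengths in m; the calibration is good to about 2 mm. A picture is of the moment at which its call begins. There is no depth.
- ctrl.finish_job(): hands the job in, once; it reports no verdict.
The state is a dict: "clock": time; "joints": joint angles; "dq": joint speeds; "tau": joint torques, N m; "tcp_pos": TCP position; "tcp_rot": TCP orientation; "contact_force": force on the tool from outside, world axes, zero at the start; "wrist_torque": the same for the moment, N m; "gripper_width": finger opening in m.
Only numpy, scipy, OpenCV 4.12 (cv2) and the standard library are available. Lean on these libraries where they do the work, as an engineer would, in place of code of your own. Each camera call takes 0.05 s, during which the arm holds its last target. There are 200 camera calls.

TASK

At the cheese stall, swing the clear lid of the counter case gently all the way back against its stop. Then take out the small red waxed cheese and hold it up in the air in front of the label scanner, its paper label squarely facing the scanner's window with the middle of the label 10 cm straight out from the middle of the window (the window looks slightly down, so the cheese has to lean back to face it). Finish while still holding it there, still, touching nothing but the gripper, with the lid left open; do not bump the scanner or disturb the other goods.

Things in the scene. Friction and masses are not known exactly. Their poses are not given: they have to be found in the camera images.
- case: Fixed case, open on top, 160 (x) by 240 (y) by 70 mm high: wooden floor 6 mm, clear walls 4 mm thick, two thin rails (10 mm round) along y on which three cheeses stand on edge in a row along y, about 70 mm apart. Origin: centre of its underside; x points away from the robot to the hinge, y to the robot's left, z up. Its place and yaw vary.
- lid (a joint): Angle of the clear lid in rad: 0 shut, grows as the front edge swings up and away from the robot; stop at 1.65 (just past upright). Starts between 0 and 0.3. The hinge is stiff (friction 0.4 N m, more than the lid's weight): the lid stays where it is left. It reaches 160 mm from the hinge, is 5 mm thick (7 mm at its rim), 250 g.
- lid_bar (a point): Middle of the lid's black handle bar: a straight round bar 12 mm thick, 110 mm long, parallel to the hinge (case y). It stands out in the plane of the lid, 43 mm beyond the lid's front edge, on an arm at each end, with free space all around it. It moves on a circle of 203 mm radius about the hinge.
- lid_hinge (a point): Middle of the hinge line, on the top of the case's far (+x) wall, 80 mm from the case's centre and 70 mm above the table; the hinge line runs along case y.
- cheese_red: The small red waxed cheese: disc 52 mm in diameter, 34 mm thick, about 80 g, on edge on the rails in one of three places. Origin: its centre, 38 mm above the table, 5 mm to the -x side of the case's middle plane. y: the disc's axis, level, along case y, out of the face with the label; z starts vertical. Can be gripped across its diameter from above (fingers at case -x and +x, 45 mm to each wall).
- label (a point): Centre of the round white paper label (38 mm across, with black stripes) on the red cheese: on its +y face, 18 mm from its centre. At the start the label always faces case +y, the robot's left.
- scanner: Fixed label scanner: round black foot 110 mm across, 18 mm round post 255 mm high. Origin: centre of the foot's underside. Its -x direction is the way it looks. It stands at a different place and yaw each time.
- scan_head: The scanner's grey head, 45 mm deep, 75 mm wide and 60 mm high, with a dark red window (56 by 40 mm) in its front. Origin: centre of the window, 260 mm above the table. Its -x axis points straight out of the window, that is horizontally away from the post and 25 degrees (0.436 rad) downwards; its y axis is level.
- scan_spot (a point): The point in the air 100 mm straight out from the middle of the window (along the head's -x), about 218 mm above the table: where the middle of the label must be held.
- cheese_yellow: Bystander: yellow waxed cheese, the same size as the red one, in another place of the case. Origin: its centre.
- cheese_green: Bystander: green waxed cheese, the same size, in another place of the case. Origin: its centre.
- tin: Bystander: blue and white tin, 88 mm across, 120 mm high, at the left near the robot. Origin: centre of its underside.
- tin_back: Bystander: the same kind of tin, at the right of the case. Origin: centre of its underside.
- jar: Bystander: mustard jar with a yellow cap, 60 mm across, 85 mm high, at the left. Origin: centre of its underside.
- wafers: Bystander: brown pack of round wafers, 91 mm across, 75 mm high, at the right. Origin: centre of its underside.
- sausage: Bystander: a dried sausage, 28 mm thick, about 150 mm long, lying at the right near the robot. Origin: the middle of its length.

How it is judged:
By the outcome, as a careful person would: the job done as asked, in the order asked, and still so for the second after the job is handed in, while the arm keeps its last pose, push and grip.
It also fails if it takes over 54 s, if anything falls off the work surface, if the arm or the gripper's body presses on something with over 40 N, if the wrist force passes 120 N, or if a joint passes its speed limit or range.

## Working session

There is one attempt and no reset: what is moved stays moved. The work goes in short steps, Python scripts to look and compute and a shell command to move; the robot and the scene stay as the last step left them, time stands still between calls to the robot, and variables do not carry over. Pictures are saved under pics/ and viewed, about 8 in all and at most 12, crops included, and the job is handed in when it is done.

```bash
ls; mkdir -p pics
python3 - <<'E'
from station import ctrl, imaging
import cv2,pickle,numpy as np
o=ctrl.observe();print(o, ctrl.grip_depth)
d={}
for n in("scene","side","wrist"):
    c=imaging.capture(n);d[n]=c
    print(n,c["K"].tolist(),c["k1"],(-c["R"].T@c["t"]).round(3),c["R"].round(2).tolist())
pickle.dump(d,open("c0.pkl","wb"))
for n in d: cv2.imwrite(f"pics/{n}0.png",d[n]["image"])
E
```

```text
pics
{'clock': 0.0, 'joints': array([-8.26012668e-02,  1.24516789e-01,  1.65168241e+00, -3.09584080e-05,
        1.36753245e+00, -8.26296614e-02]), 'dq': array([ 1.16526319e-03,  9.37021809e-04, -1.06871913e-03,  5.52913317e-04,
        1.00467548e-03, -6.95738613e-05]), 'tau': array([ 3.96925461e-04, -4.23608243e+01, -3.65454090e+01,  2.94756808e-05,
        6.89593100e-03,  2.82237529e-06]), 'tcp_pos': array([6.49307955e-01, 1.80536119e-05, 1.98240579e-01]), 'tcp_rot': array([ 1.20827198,  1.21089522, -1.21067633]), 'contact_force': array([-0.52501918,  0.73564663, -0.67179883]), 'wrist_torque': array([ 0.04234052,  0.03867716, -0.00665819]), 'gripper_width': 0.08533902853936018} 0.0187
scene [[460.6464798729952, 0.0, 257.33731287189534], [0.0, 460.6464798729952, 196.35320562043518], [0.0, 0.0, 1.0]] -0.12321198007279369 [1.263 0.803 1.392] [[-0.68, 0.74, -0.02], [0.56, 0.5, -0.67], [-0.48, -0.46, -0.74]]
side [[473.0671499479851, 0.0, 261.8308853681189], [0.0, 473.0671499479851, 196.01453718652812], [0.0, 0.0, 1.0]] 0.027234405318441686 [0.168 1.102 1.06 ] [[-0.96, -0.29, 0.0], [-0.19, 0.61, -0.77], [0.22, -0.74, -0.64]]
wrist [[322.24599415678375, 0.0, 257.68929551728354], [0.0, 322.24599415678375, 192.5447144672177], [0.0, 0.0, 1.0]] 0.030088155644942532 [0.65  0.081 0.372] [[1.0, 0.0, -0.0], [0.0, -0.95, 0.31], [-0.0, -0.31, -0.95]]
```

View images.

Run:
```python
import cv2
for n in("scene","side","wrist"):
    im=cv2.imread(f"pics/{n}0.png"); cv2.imwrite(f"pics/{n}0b.png",cv2.resize(im,(800,600),interpolation=cv2.INTER_CUBIC))
```

```text
(no output)
```

View pics/scene0b.png

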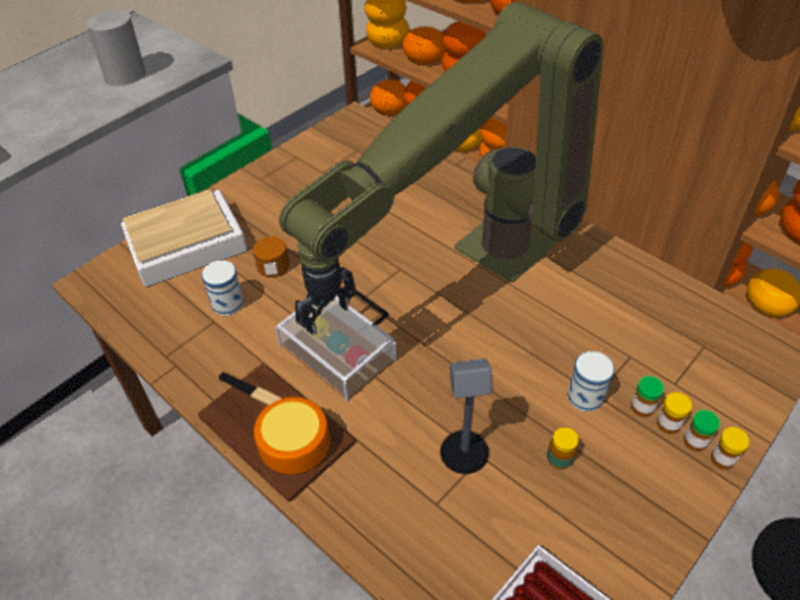

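View pics/side0b.png

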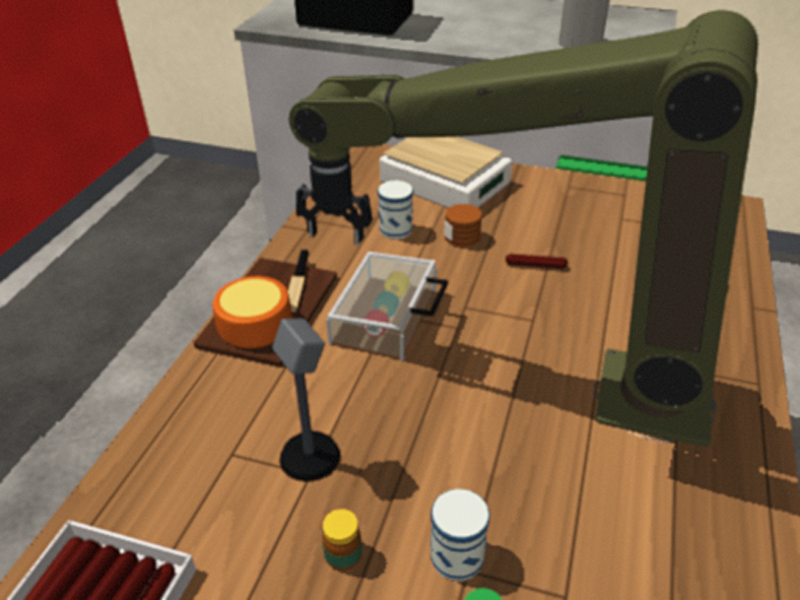

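View pics/wrist0b.png

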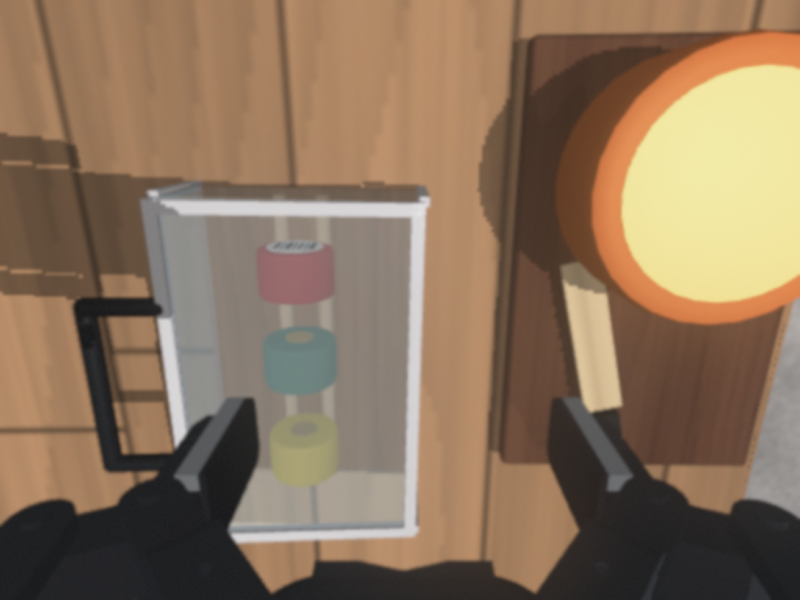

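```bash
cat > h.py <<'E'
import numpy as np,cv2,pickle
from scipy.spatial.transform import Rotation as Ro
def dist(c): return np.array([c["k1"],0,0,0,0.])
def ray(c,uv):
    p=cv2.undistortPoints(np.array(uv,float).reshape(-1,1,2),c["K"],dist(c)).reshape(-1,2)
    d=np.c_[p,np.ones(len(p))]@c["R"]; return -c["R"].T@c["t"], d/np.linalg.norm(d,axis=1)[:,None]
def plane(c,uv,z):
    o,d=ray(c,uv); return o+d*((z-o[2])/d[:,2])[:,None]
def tri(obs):
    A=np.zeros((3,3));b=np.zeros(3);L=[]
    for c,uv in obs:
        o,d=ray(c,uv);P=np.eye(3)-np.outer(d[0],d[0]);A+=P;b+=P@o;L.append((o,P))
    X=np.linalg.solve(A,b);return X,[round(1000*np.linalg.norm(P@(X-o)),1) for o,P in L]
def proj(c,X):
    return cv2.projectPoints(np.atleast_2d(np.array(X,float)),cv2.Rodrigues(c["R"])[0],c["t"],c["K"],dist(c))[0].reshape(-1,2)
E
python3 - <<'E'
import cv2,numpy as np
s=cv2.imread("pics/scene0.png");d=cv2.imread("pics/side0.png")
def crop(im,x,y,w,h,k):
    return cv2.resize(im[y:y+h,x:x+w],None,fx=k,fy=k,interpolation=cv2.INTER_CUBIC)
out=np.zeros((600,800,3),np.uint8)
def put(a,x,y): out[y:y+a.shape[0],x:x+a.shape[1]]=a
put(crop(s,270,220,66,90,6)[:540],0,0)   # 396x540
put(crop(d,165,195,66,50,6),400,0)     # 396x300
put(crop(d,200,155,100,75,4)[:300],400,300)
cv2.imwrite("pics/m1.png",out)
E
```

```text
(no output)
```

View pics/m1.png

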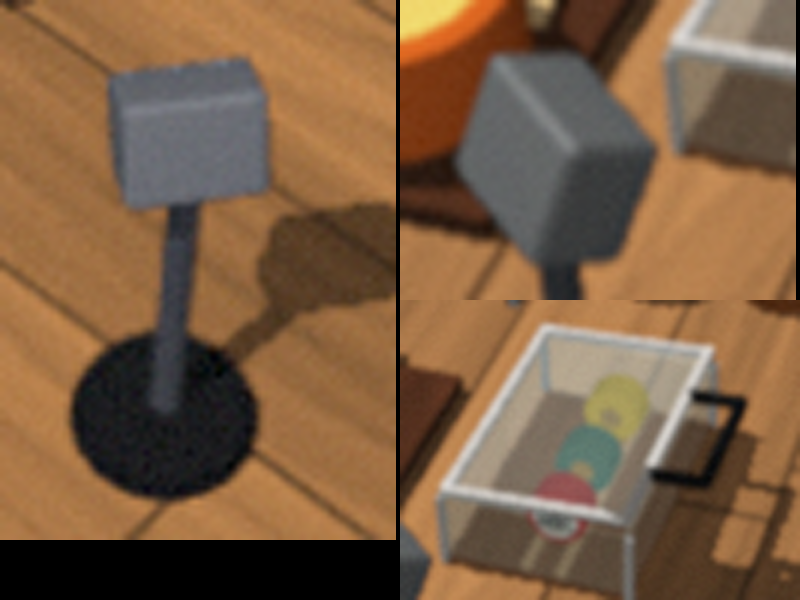

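Run:
```python
from h import *
d=pickle.load(open("c0.pkl","rb"));S,D,W=d["scene"],d["side"],d["wrist"]
s=lambda x,y:(270+x/6,220+y/6); q=lambda x,y:(165+(x-400)/6,195+y/6); b=lambda x,y:(200+(x-400)/4,155+(y-300)/4); w=lambda x,y:(x*.64,y*.64)
# head corners, frame x=back(+), y: from behind facing back.. left/right
P={}
pts={'bTL':((120,112),(495,55)),'bTR':((263,93),(575,150)),'fTL':((108,75),(580,60)),'fTR':((248,58),(655,150)),'bBL':((130,208),(458,160)),'bBR':((268,190),(540,260))}
for k,(a,c) in pts.items(): P[k],e=tri([(S,s(*a)),(D,q(*c))]);print(k,P[k].round(4),e)
# viewer behind looking along -x_head: left = head y? forward=-x, up=z -> left=up x fwd= z x(-x) = -y
loc={'bTL':(.045,-.0375,.03),'bTR':(.045,.0375,.03),'fTL':(0,-.0375,.03),'fTR':(0,.0375,.03),'bBL':(.045,-.0375,-.03),'bBR':(.045,.0375,-.03)}
ks=list(P);A=np.array([P[k] for k in ks]);B=np.array([loc[k] for k in ks])
R,rs=Ro.align_vectors(A-A.mean(0),B-B.mean(0));M=R.as_matrix();c=A.mean(0)-M@B.mean(0)
print("window",c.round(4),"rms",rs/6**.5,"xaxis",M[:,0].round(3),"y",M[:,1].round(3),"pitch",np.degrees(np.arcsin(M[2,0])))
print("yaw",np.degrees(np.arctan2(M[1,0],M[0,0])), np.degrees(np.arctan2(-M[0,1],M[1,1])))
for n,c_,roi in(("scene",S,(275,270,320,308)),("side",D,(175,272,222,310))):
    im=c_["image"];x0,y0,x1,y1=roi;m=(im[y0:y1,x0:x1].max(2)<50).astype(np.uint8)
    ct=max(cv2.findContours(m,0,2)[0],key=cv2.contourArea);(ex,ey),ax,_=cv2.fitEllipse(cv2.convexHull(ct));print(n,"foot",ax,plane(c_,[(ex+x0,ey+y0)],.01).round(4))
for n,a,c_ in(("barR",(86,306),(742,402)),("barL",(112,464),(706,483)),("hinge+y",(420,205),(445,490)),("hinge-y",(412,532),(543,328)),("front+y",(155,197),(628,520)),("arm+y",(160,308),(652,472)),):
    c2=c_
    if n=="barR":c2=(706,483)
    if n=="barL":c2=(742,402)
    print(n,*tri([(W,w(*a)),(D,b(*c2))]))
for c_,nm in((S,"scene"),(D,"side"),(W,"wrist")):
    h=cv2.cvtColor(c_["image"],cv2.COLOR_BGR2HSV);m=(((h[...,0]>168)|(h[...,0]<4))&(h[...,1]>70)&(h[...,2]>80)).astype(np.uint8)
    roi=np.zeros_like(m);
    x0,y0,x1,y1={'scene':(180,195,250,250),'side':(225,190,260,220),'wrist':(150,145,225,200)}[nm];roi[y0:y1,x0:x1]=1;m*=roi
    ct=max(cv2.findContours(m,0,2)[0],key=cv2.contourArea);print(nm,"red",cv2.boundingRect(ct),cv2.contourArea(ct))
print(Ro.from_rotvec([1.208,1.211,-1.211]).as_matrix().round(2))
```

```text
bTL [0.6138 0.3106 0.2994] [np.float64(1.2), np.float64(1.2)]
bTR [0.5588 0.3563 0.301 ] [np.float64(1.4), np.float64(1.4)]
fTL [0.5892 0.2832 0.2807] [np.float64(0.8), np.float64(0.8)]
fTR [0.5362 0.3307 0.2849] [np.float64(1.1), np.float64(1.1)]
bBL [0.6278 0.3305 0.2532] [np.float64(2.4), np.float64(2.4)]
bBR [0.5722 0.374  0.2515] [np.float64(2.9), np.float64(2.9)]
window [0.5681 0.3138 0.2564] rms 0.004871496161694407 xaxis [0.586 0.684 0.435] y [-0.766  0.642  0.022] pitch 25.79357360202193
yaw 49.39220573130395 50.01260794970239
scene foot (26.627653121948242, 30.156723022460938) [[0.591  0.3378 0.01  ]]
side foot (34.72260284423828, 37.49699020385742) [[0.5841 0.3345 0.01  ]]
barR [ 0.45612533 -0.02071576  0.0809114 ] [np.float64(2.0), np.float64(2.0)]
barL [ 0.45418404 -0.131352    0.0823851 ] [np.float64(0.9), np.float64(0.9)]
hinge+y [0.65741027 0.04047469 0.07500615] [np.float64(2.3), np.float64(2.3)]
hinge-y [ 0.65608046 -0.19952126  0.07056438] [np.float64(0.8), np.float64(0.8)]
front+y [0.50470787 0.04303229 0.08092474] [np.float64(5.0), np.float64(5.0)]
arm+y [ 0.50107819 -0.02113463  0.08178712] [np.float64(1.4), np.float64(1.4)]
scene red (221, 221, 15, 14) 92.0
side red (234, 198, 15, 8) 63.5
wrist red (166, 163, 41, 31) 1045.0
[[-0.  1.  0.]
 [-0.  0. -1.]
 [-1. -0.  0.]]
```

```bash
python3 -m jog '[[0,0,0,30,-80,30,-0.4],[0,0,0,60,-160,60,-0.4],[0,0,0,68,-194,76,-0.4],[0,0,0,68,-194,76,-0.4],[0,0,0,68,-194,76,-0.4],[0,0,0,68,-194,76,-0.4],[0,0,0,68,-194,76,-0.4],[0,0,0,68,-194,76,-0.4]]' 20
python3 - <<'E'
from station import ctrl,imaging
from h import *
o=ctrl.observe();print(o["tcp_pos"],o["tcp_rot"],o["gripper_width"],o["clock"])
c=imaging.capture("wrist");pickle.dump(c,open("w1.pkl","wb"))
cv2.imwrite("pics/w1.png",cv2.resize(c["image"],(800,600),interpolation=cv2.INTER_CUBIC))
E
```

```text
clock: 0.82
tcp_pos: [0.4557, -0.0761, 0.1312]
tcp_rot: [1.21, 1.209, -1.21]
contact_force: [-0.5, -0.8, -0.0]
gripper_width: 0.0254
[ 0.45567549 -0.07614792  0.13118908] [ 1.20996699  1.2089837  -1.21007888] 0.025412972216485013 0.8167
```

View pics/w1.png

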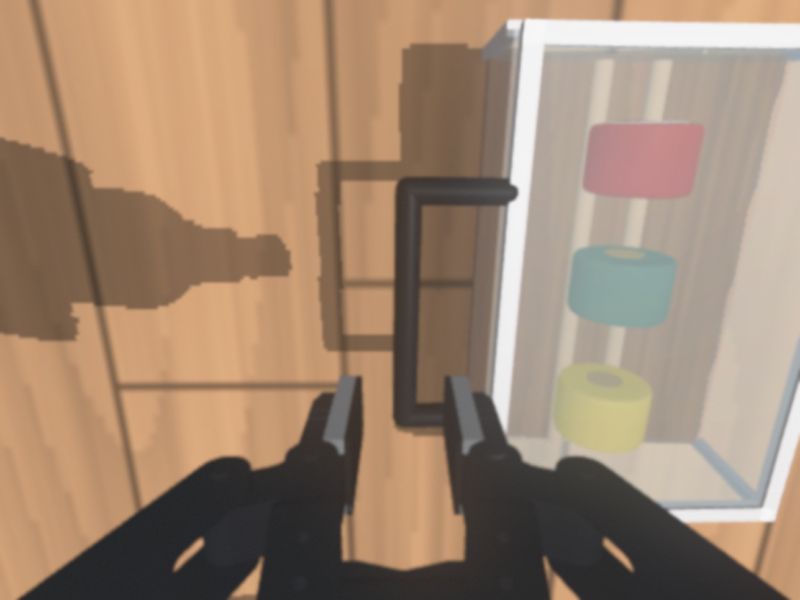

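Run:
```python
from h import *
d=pickle.load(open("c0.pkl","rb"));D,W=d["side"],d["wrist"];V=pickle.load(open("w1.pkl","rb"))
b=lambda x,y:(200+(x-400)/4,155+(y-300)/4); w=lambda x,y:(x*.64,y*.64)
for n,v,a,c in(("+y",(410,188),(86,306),(706,483)),("-y",(405,418),(112,464),(742,402))):
    print(n,*tri([(V,w(*v)),(D,b(*c)),(W,w(*a))]),plane(V,[w(*v)],.081))
print(tri([(V,w(528,22)),(W,w(160,200)),(D,b(628,520))]))
print("top rim",plane(V,[w(535,30),w(500,425),w(775,520)],.076))
```

```text
+y [ 0.45741207 -0.01890558  0.08255642] [np.float64(2.1), np.float64(3.3), np.float64(1.4)] [[ 0.45909432 -0.0177133   0.081     ]]
-y [ 0.4553201  -0.13071041  0.08310439] [np.float64(1.7), np.float64(1.7), np.float64(0.7)] [[ 0.45707365 -0.13199412  0.081     ]]
(array([0.50560383, 0.04335142, 0.08081746]), [np.float64(2.5), np.float64(5.5), np.float64(5.8)])
top rim [[ 0.50926196  0.04385309  0.076     ]
 [ 0.50649224 -0.13911601  0.076     ]
 [ 0.65920516 -0.19720618  0.076     ]]
```

```bash
python3 -m jog '[[0,0,0,25,1,0,-0.4],[0,0,0,50,1,0,-0.4],[0,0,0,68,1,0,-0.4],[0,0,0,68,1,0,-0.4],[0,0,0,68,1,0,-0.4],[0,0,0,68,1,0,-0.9],[0,0,0,68,1,0,-0.9],[0,0,0,68,1,0,-0.9],[0,0,0,68,1,0,-0.9],[0,0,0,68,1,0,-0.9]]' 20
```

```text
clock: 1.7
tcp_pos: [0.4584, -0.0763, 0.0648]
tcp_rot: [1.21, 1.207, -1.208]
contact_force: [-0.3, -0.6, -0.2]
gripper_width: 0.0038
```

Run:
```python
from station import ctrl,imaging
from h import *
d={n:imaging.capture(n) for n in("wrist","side","scene")};pickle.dump(d,open("c2.pkl","wb"))
f=lambda im,x,y,w,h:cv2.resize(im[y:y+h,x:x+w],(400,300),interpolation=cv2.INTER_CUBIC)
out=np.vstack([np.hstack([f(d["wrist"]["image"],150,100,260,195),f(d["side"]["image"],180,100,140,105)]),np.hstack([f(d["scene"]["image"],150,130,140,105),f(d["wrist"]["image"],0,0,512,384)])])
cv2.imwrite("pics/m2.png",out)
```

```text
(no output)
```

View pics/m2.png

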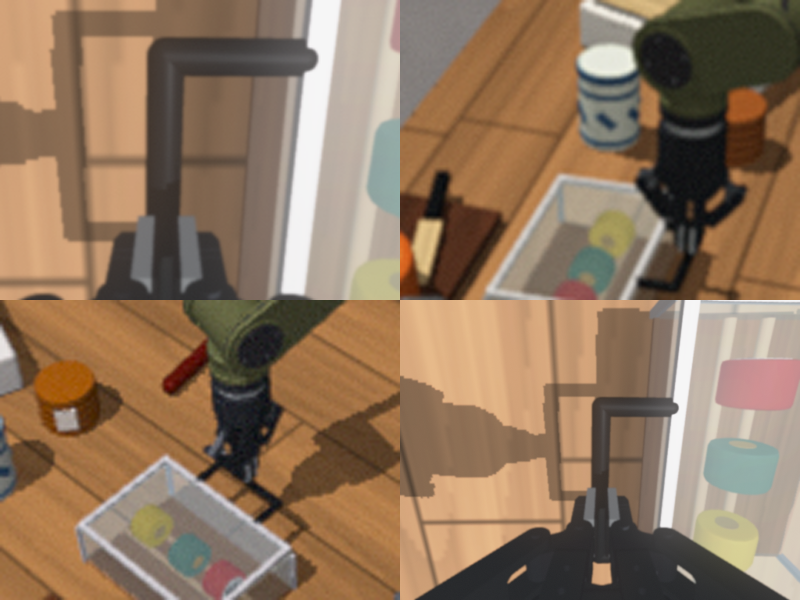

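```bash
python3 -m jog '[[0,0,0,0,0,0,-1],[0,0,0,0,0,0,-1],[0,0,0,0,0,0,-1],[0,0,0,-3,0,0,-1],[0,0,0,-6,0,0,-1],[0,0,0,-9,0,0,-1],[0,0,0,-12,0,0,-1],[0,0,0,-12,0,0,-1]]' 30;python3 - <<'E'
from station import ctrl,imaging
from h import *
d={n:imaging.capture(n) for n in("wrist","side","scene")};pickle.dump(d,open("c3.pkl","wb"))
p=pickle.load(open("c2.pkl","rb"))
def front(c,y,z):pass
for n in d:
    a=cv2.absdiff(d[n]["image"],p[n]["image"]).max(2)
    x0,y0,x1,y1={"wrist":(330,0,512,200),"side":(225,165,290,215),"scene":(170,170,260,250)}[n]
    print(n,(a[y0:y1,x0:x1]>30).mean())
f=lambda im,x,y,w,h:cv2.resize(im[y:y+h,x:x+w],(400,300),interpolation=cv2.INTER_CUBIC)
cv2.imwrite("pics/m3.png",np.hstack([f(d["wrist"]["image"],190,190,120,90),f(d["side"]["image"],210,140,100,75)]))
E
```

```text
clock: 2.52
tcp_pos: [0.4585, -0.0764, 0.0773]
tcp_rot: [1.21, 1.206, -1.208]
contact_force: [1.3, -0.3, -0.2]
gripper_width: 0.0003
wrist 0.23217032967032966
side 0.056615384615384616
scene 0.02375
```

View pics/m3.png

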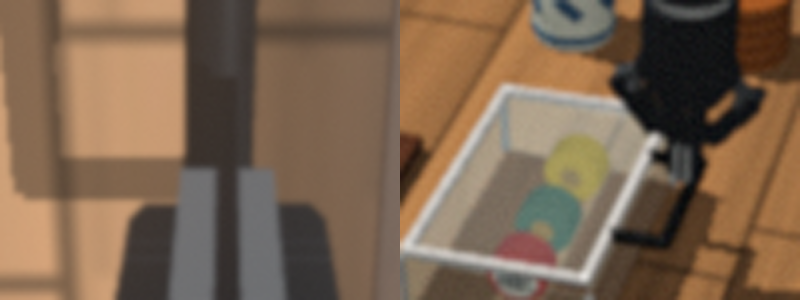

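Run:
```python
from h import *
c0=pickle.load(open("c0.pkl","rb"));c2=pickle.load(open("c2.pkl","rb"));c3=pickle.load(open("c3.pkl","rb"));w1=pickle.load(open("w1.pkl","rb"))
def m(c): return c["image"].max(2)<75
for n,c in(("c0",c0),("c2",c2),("c3",c3)):
    print(n);M=m(c["side"])[184:206,250:292]
    for i,r in enumerate(M):print(184+i,''.join('#' if v else '.' for v in r))
for n,c in(("w1",w1),("c2",c2["wrist"]),("c3",c3["wrist"])):
    M=m(c);r=M[:230,200:400];ys,xs=np.nonzero(r)
    print(n,ys.min(),[(y,xs[ys==y].min()+200,xs[ys==y].max()+200) for y in range(ys.min(),ys.min()+75,6) if (ys==y).any()])
```

```text
c0
184 ................................###.......
185 ................................###.......
186 ...............................###........
187 ..............................####........
188 .............................#####........
189 ............................######........
190 ............................#####.........
191 ...........................######.........
192 ...........................######.........
193 ..........................######..........
194 ..........................######..........
195 ..........................#####...........
196 .........................######...........
197 .............###########.######...........
198 ............###################...........
199 .............#################............
200 .............################.............
201 ...............##############.............
202 ...................#########..............
203 ...................#......................
204 ...................##.....................
205 ..................########................
c2
184 ..........................######.###......
185 .........
[... 2777 characters left out ...]
nt64(247), np.int64(267)), (173, np.int64(247), np.int64(267)), (179, np.int64(247), np.int64(267)), (185, np.int64(247), np.int64(267)), (191, np.int64(247), np.int64(266)), (197, np.int64(247), np.int64(266))]
c3 122 [(122, np.int64(255), np.int64(296)), (128, np.int64(249), np.int64(321)), (134, np.int64(247), np.int64(288)), (140, np.int64(248), np.int64(321)), (146, np.int64(247), np.int64(267)), (152, np.int64(247), np.int64(266)), (158, np.int64(247), np.int64(266)), (164, np.int64(247), np.int64(266)), (170, np.int64(247), np.int64(266)), (176, np.int64(247), np.int64(266)), (182, np.int64(247), np.int64(265)), (188, np.int64(247), np.int64(265)), (194, np.int64(247), np.int64(265))]
```

Run:
```python
from h import *
c0=pickle.load(open("c0.pkl","rb"));c2=pickle.load(open("c2.pkl","rb"));c3=pickle.load(open("c3.pkl","rb"));w1=pickle.load(open("w1.pkl","rb"))
W=c0["wrist"];D=c0["side"];A=c2["wrist"];B=c3["wrist"]
for n,c,p in(("W",W,(.6493,0,.1982)),("w1",w1,(.4557,-.0761,.1312)),("c2",A,(.4584,-.0763,.0648)),("c3",B,(.4585,-.0764,.0773))):
    p=np.array(p);print(n,(-c["R"].T@c["t"]-p).round(4),"tcp",proj(c,p),"19up",proj(c,p+[0,0,.0187]),"pad+y edge tip",proj(c,p+[0,.011,0]))
pw=[(W,(86*.64,306*.64)),(w1,(261,120.3)),(A,(257,136)),(B,(256.7,133)),(D,(276.5,200))]
print("all",tri(pw));print("W,w1",tri(pw[:2]));print("w1,A",tri([pw[1],pw[2]]));print("W,D",tri([pw[0],pw[4]]));print("A,D",tri([pw[2],pw[4]]));print("w1,D",tri([pw[1],pw[4]]))
print("c2 side: tcp",proj(c2["side"],(.4584,-.0763,.0648)), "c3",proj(c3["side"],(.4585,-.0764,.0773)),"bar mid",proj(D,(.457,-.075,.083)),proj(D,(.457,-.075,.06)))
```

```text
W [0.0004 0.0806 0.174 ] tcp [[257.25400285 229.82027733]] 19up [[257.16457563 244.61210774]] pad+y edge tip [[257.26390333 212.49953961]]
w1 [1.000e-04 8.060e-02 1.738e-01] tcp [[257.41473237 229.83749902]] 19up [[257.40060729 244.64702866]] pad+y edge tip [[257.40809758 212.50112354]]
c2 [-0.0004  0.0808  0.1738] tcp [[257.48036285 229.99431192]] 19up [[257.56025286 244.84134069]] pad+y edge tip [[257.49016151 212.66764011]]
c3 [-0.0005  0.0808  0.1737] tcp [[257.32611029 230.02871986]] 19up [[257.41289293 244.8881956 ]] pad+y edge tip [[257.33189397 212.70095083]]
all (array([ 0.45774708, -0.01857198,  0.08477879]), [np.float64(2.3), np.float64(1.3), np.float64(0.6), np.float64(0.4), np.float64(3.9)])
W,w1 (array([ 0.45833801, -0.018191  ,  0.0817632 ]), [np.float64(0.6), np.float64(0.6)])
w1,A (array([ 0.45800855, -0.01575947,  0.10074932]), [np.float64(0.1), np.float64(0.1)])
W,D (array([ 0.45678796, -0.02067162,  0.08311365]), [np.float64(2.9), np.float64(2.9)])
A,D (array([ 0.45620225, -0.0182353 ,  0.08786245]), [np.float64(2.0), np.float64(2.0)])
w1,D (array([ 0.45608805, -0.01748559,  0.0885782 ]), [np.float64(2.0), np.float64(2.0)])
c2 side: tcp [[279.76796047 194.4223496 ]] c3 [[279.84679565 191.4704616 ]] bar mid [[280.22252856 190.46454677]] [[280.03503013 195.85563473]]
```

```bash
python3 - <<'E'
from h import *
c0=pickle.load(open("c0.pkl","rb"));c3=pickle.load(open("c3.pkl","rb"))
for n,c,p,x in(("W",c0["wrist"],(.6493,0,.1982),.042),("c3",c3["wrist"],(.4585,-.0764,.0773),0.003)):
    for h in(0,.013,.02,.03,.04,.05):print(n,h,proj(c,np.array(p)+[x,.011,h]).round(0))
E
python3 -m jog '[[0,0,0,-20,-1,0,-0.35],[0,0,0,-20,-1,0,-0.35],[0,0,0,-20,-1,0,-0.35],[0,0,0,0,-1,0,-0.35],[0,0,0,15,-1,0,-0.35],[0,0,0,32,-1,0,-0.35],[0,0,0,32,-1,0,-0.35],[0,0,0,32,-1,0,-1],[0,0,0,32,-1,0,-1],[0,0,0,32,-1,0,-1],[0,0,0,32,-1,0,-1],[0,0,0,32,-1,0,-1]]' 25
```

```text
W 0 [[330. 213.]]
W 0.013 [[335. 222.]]
W 0.02 [[338. 227.]]
W 0.03 [[343. 235.]]
W 0.04 [[348. 245.]]
W 0.05 [[354. 256.]]
c3 0 [[263. 213.]]
c3 0.013 [[263. 222.]]
c3 0.02 [[263. 227.]]
c3 0.03 [[264. 236.]]
c3 0.04 [[264. 245.]]
c3 0.05 [[265. 256.]]
clock: 3.67
tcp_pos: [0.4572, -0.076, 0.0447]
tcp_rot: [1.211, 1.207, -1.208]
contact_force: [0.6, 1.8, -3.2]
gripper_width: 0.0112
```

```bash
python3 -m jog '[[0,0,0,0,0,0,-0.35],[0,0,0,0,0,0,-0.35],[0,0,0,8,0,0,-0.35],[0,0,0,17,0,0,-0.35],[0,0,0,17,0,0,-0.35],[0,0,0,17,0,0,-1],[0,0,0,17,0,0,-1],[0,0,0,17,0,0,-1],[0,0,0,17,0,0,-1],[0,0,0,17,0,0,-1]]' 25
python3 - <<'E'
from station import ctrl,imaging
from h import *
d={n:imaging.capture(n) for n in("wrist","side")};pickle.dump(d,open("c4.pkl","wb"))
f=lambda im,x,y,w,h:cv2.resize(im[y:y+h,x:x+w],(400,300),interpolation=cv2.INTER_CUBIC)
cv2.imwrite("pics/m4.png",np.hstack([f(d["wrist"]["image"],160,110,200,150),f(d["side"]["image"],230,140,80,60)]))
E
```

```text
clock: 4.5
tcp_pos: [0.4573, -0.0759, 0.0275]
tcp_rot: [1.211, 1.207, -1.208]
contact_force: [2.1, 0.7, -3.1]
gripper_width: 0.0114
```

View pics/m4.png

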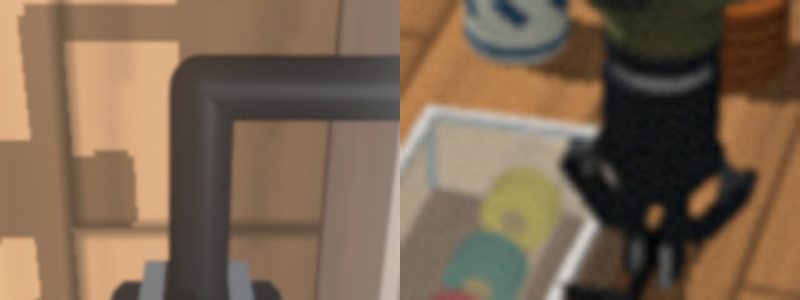

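Run:
```python
import numpy as np
th=np.linspace(.064,1.66,49);x=203*np.cos(th);z=203*np.sin(th)
for k in range(4):
    i=12*k;print([[round(-(z[j]-z[i]),0),round(x[i]-x[j],0)] for j in range(i+1,i+13)],round(th[i+12],2))
```

```text
[[np.float64(-7.0), np.float64(1.0)], [np.float64(-13.0), np.float64(1.0)], [np.float64(-20.0), np.float64(2.0)], [np.float64(-27.0), np.float64(4.0)], [np.float64(-33.0), np.float64(5.0)], [np.float64(-40.0), np.float64(7.0)], [np.float64(-46.0), np.float64(8.0)], [np.float64(-53.0), np.float64(11.0)], [np.float64(-59.0), np.float64(13.0)], [np.float64(-65.0), np.float64(15.0)], [np.float64(-72.0), np.float64(18.0)], [np.float64(-78.0), np.float64(21.0)]] 0.46
[[np.float64(-6.0), np.float64(3.0)], [np.float64(-12.0), np.float64(6.0)], [np.float64(-18.0), np.float64(10.0)], [np.float64(-23.0), np.float64(14.0)], [np.float64(-29.0), np.float64(18.0)], [np.float64(-34.0), np.float64(22.0)], [np.float64(-39.0), np.float64(26.0)], [np.float64(-45.0), np.float64(30.0)], [np.float64(-50.0), np.float64(35.0)], [np.float64(-54.0), np.float64(40.0)], [np.float64(-59.0), np.float64(44.0)], [np.float64(-63.0), np.float64(49.0)]] 0.86
[[np.float64(-4.0), np.float64(5.0)], [np.float64(-8.0), np.float64(11.0)], [np.float64(-12.0), np.float64(16.0)], [np.float64(-16.0), np.float64(22.0)], [np.float64(-20.0), np.float64(27.0)], [np.float64(-23.0), np.float64(33.0)], [np.float64(-26.0), np.float64(39.0)], [np.float64(-29.0), np.float64(45.0)], [np.float64(-32.0), np.float64(51.0)], [np.float64(-35.0), np.float64(58.0)], [np.float64(-37.0), np.float64(64.0)], [np.float64(-39.0), np.float64(70.0)]] 1.26
[[np.float64(-2.0), np.float64(6.0)], [np.float64(-4.0), np.float64(13.0)], [np.float64(-5.0), np.float64(20.0)], [np.float64(-6.0), np.float64(26.0)], [np.float64(-8.0), np.float64(33.0)], [np.float64(-8.0), np.float64(40.0)], [np.float64(-9.0), np.float64(46.0)], [np.float64(-9.0), np.float64(53.0)], [np.float64(-10.0), np.float64(60.0)], [np.float64(-10.0), np.float64(66.0)], [np.float64(-9.0), np.float64(73.0)], [np.float64(-9.0), np.float64(80.0)]] 1.66
```

```bash
python3 -m jog '[[0,0,0,-7,1,0,-1],[0,0,0,-13,1,0,-1],[0,0,0,-20,2,0,-1],[0,0,0,-27,4,0,-1],[0,0,0,-33,5,0,-1],[0,0,0,-40,7,0,-1],[0,0,0,-46,8,0,-1],[0,0,0,-53,11,0,-1],[0,0,0,-59,13,0,-1],[0,0,0,-65,15,0,-1],[0,0,0,-72,18,0,-1],[0,0,0,-78,21,0,-1]]' 25
```

```text
clock: 5.6
tcp_pos: [0.4793, -0.0763, 0.1064]
tcp_rot: [1.212, 1.204, -1.206]
contact_force: [8.3, -1.3, -7.8]
gripper_width: 0.011
```

```bash
python3 -m jog '[[0,0,0,-5,4,0,-1],[0,0,0,-11,7,0,-1],[0,0,0,-17,11,0,-1],[0,0,0,-22,15,0,-1],[0,0,0,-28,19,0,-1],[0,0,0,-33,23,0,-1],[0,0,0,-38,27,0,-1],[0,0,0,-44,31,0,-1],[0,0,0,-49,36,0,-1],[0,0,0,-53,41,0,-1],[0,0,0,-58,45,0,-1],[0,0,0,-62,50,0,-1]]' 25
```

```text
clock: 6.6
tcp_pos: [0.5282, -0.0773, 0.17]
tcp_rot: [1.209, 1.205, -1.209]
contact_force: [-8.5, -4.5, 2.8]
gripper_width: 0.0111
```

```bash
python3 -m jog '[[0,0,0,-4,5,0,-1],[0,0,0,-8,11,0,-1],[0,0,0,-12,16,0,-1],[0,0,0,-16,22,0,-1],[0,0,0,-20,27,0,-1],[0,0,0,-23,33,0,-1],[0,0,0,-26,39,0,-1],[0,0,0,-29,45,0,-1],[0,0,0,-32,51,0,-1],[0,0,0,-35,57,0,-1],[0,0,0,-37,63,0,-1],[0,0,0,-39,69,0,-1]]' 25
```

```text
clock: 7.6
tcp_pos: [0.5978, -0.0786, 0.2107]
tcp_rot: [1.207, 1.202, -1.21]
contact_force: [-3.9, -5.3, 1.0]
gripper_width: 0.0111
```

```bash
python3 -m jog '[[0,0,0,-2,7,0,-1],[0,0,0,-3,14,0,-1],[0,0,0,-4,21,0,-1],[0,0,0,-5,28,0,-1],[0,0,0,-6,35,0,-1],[0,0,0,-7,42,0,-1],[0,0,0,-7,49,0,-1],[0,0,0,-7,55,0,-1],[0,0,0,-7,61,0,-1],[0,0,0,-7,66,0,-1],[0,0,0,-7,70,0,-1],[0,0,0,-7,70,0,-1]]' 25
```

```text
clock: 8.6
tcp_pos: [0.6698, -0.0798, 0.2195]
tcp_rot: [1.208, 1.198, -1.209]
contact_force: [0.8, -5.2, 2.2]
gripper_width: 0.0111
```

```bash
python3 -m jog '[[0,0,0,0,2,0,-1],[0,0,0,0,3,0,-1],[0,0,0,0,4,0,-1],[0,0,0,0,5,0,-1],[0,0,0,0,5,0,-1]]' 25;  python3 -m jog '[[0,0,0,0,1,0,-1],[0,0,0,0,2,0,-1],[0,0,0,0,3,0,-1],[0,0,0,0,3,0,-1]]' 25
```

```text
clock: 9.02
tcp_pos: [0.6751, -0.0799, 0.2194]
tcp_rot: [1.208, 1.197, -1.209]
contact_force: [-1.1, -3.4, -0.4]
gripper_width: 0.0109
clock: 9.35
tcp_pos: [0.6782, -0.08, 0.2193]
tcp_rot: [1.207, 1.197, -1.209]
contact_force: [-1.5, -4.1, -1.3]
gripper_width: 0.0111
```

```bash
python3 -m jog '[[0,0,0,0,1,0,-1],[0,0,0,0,2,0,-1],[0,0,0,0,3,0,-1],[0,0,0,0,3,0,-1]]' 25;  python3 -m jog '[[0,0,0,0,1,0,-1],[0,0,0,0,2,0,-1],[0,0,0,0,3,0,-1],[0,0,0,0,3,0,-1]]' 25
```

```text
clock: 9.68
tcp_pos: [0.6782, -0.08, 0.2192]
tcp_rot: [1.204, 1.203, -1.215]
contact_force: [-14.6, -3.1, 3.2]
gripper_width: 0.0111
clock: 10.02
tcp_pos: [0.6778, -0.0799, 0.2192]
tcp_rot: [1.2, 1.21, -1.222]
contact_force: [-16.7, -3.3, 3.6]
gripper_width: 0.011
```

```bash
python3 -m jog '[[0,0,0,0,0,0,-1],[0,0,0,0,0,0,-0.3],[0,0,0,0,0,0,-0.3],[0,0,0,0,0,0,-0.3],[0,0,0,0,0,0,-0.3],[0,0,0,-20,0,0,-0.3],[0,0,0,-45,0,0,-0.3],[0,0,0,-60,0,0,-0.3],[0,0,0,-60,0,0,-0.3]]' 25
python3 - <<'E'
from station import ctrl,imaging
from h import *
d={n:imaging.capture(n) for n in("wrist","side","scene")};pickle.dump(d,open("c5.pkl","wb"))
f=lambda im,x,y,w,h,a,b:cv2.resize(im[y:y+h,x:x+w],(a,b),interpolation=cv2.INTER_CUBIC)
cv2.imwrite("pics/m5.png",np.vstack([np.hstack([f(d["scene"]["image"],150,130,180,135,400,300),f(d["side"]["image"],160,90,160,120,400,300)]),f(d["wrist"]["image"],0,0,512,192,800,300)]))
E
```

```text
clock: 10.77
tcp_pos: [0.6807, -0.0796, 0.285]
tcp_rot: [1.203, 1.203, -1.215]
contact_force: [-0.5, -0.5, 0.4]
gripper_width: 0.0298
```

View pics/m5.png

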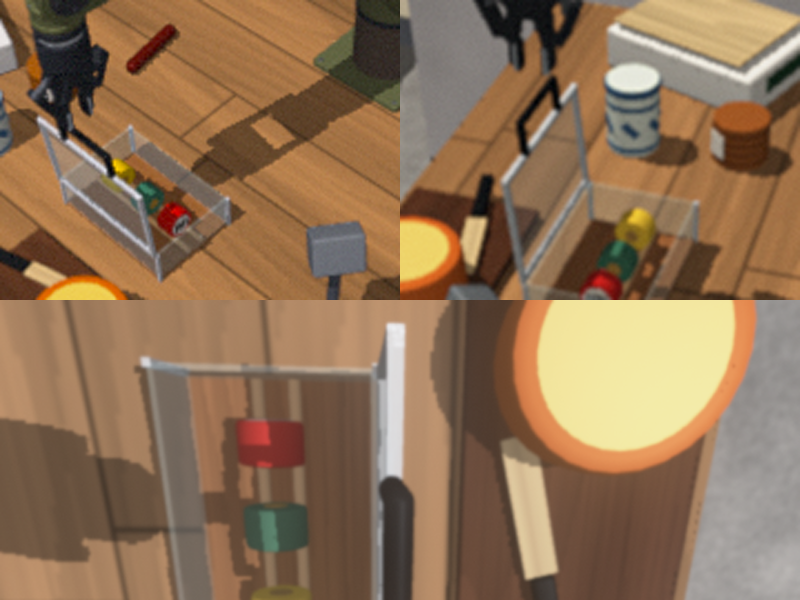

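```bash
cat >> h.py <<'E'
def red(c,roi):
    x0,y0,x1,y1=roi;h=cv2.cvtColor(c["image"],cv2.COLOR_BGR2HSV)[y0:y1,x0:x1]
    m=(((h[...,0]>170)|(h[...,0]<6))&(h[...,1]>120)&(h[...,2]>60)).astype(np.uint8)
    ct=max(cv2.findContours(m,0,2)[0],key=cv2.contourArea);hl=cv2.convexHull(ct);M=cv2.moments(hl)
    bx=cv2.boundingRect(hl);return (M["m10"]/M["m00"]+x0,M["m01"]/M["m00"]+y0),(bx[0]+x0,bx[1]+y0,bx[2],bx[3])
E
python3 - <<'E'
from h import *
d=pickle.load(open("c5.pkl","rb"))
r={"wrist":red(d["wrist"],(140,60,210,115)),"side":red(d["side"],(225,190,260,230)),"scene":red(d["scene"],(210,215,245,240))}
for k in r:print(k,r[k])
o=[(d[k],r[k][0]) for k in r];print(tri(o));print(tri(o[:2]))
print(proj(d["wrist"],(.573,-.007,.038)),proj(d["side"],(.573,-.007,.038)),proj(d["scene"],(.573,-.007,.038)))
# case corners at rim z .07 in wrist: left-top (145,362), right-top(377,370)
w=lambda x,y:(x*.64,(y-300)*.64)
print(plane(d["wrist"],[w(145,365),w(377,372)],.07))
E
```

```text
wrist ((172.55737704918033, 91.49656718509178), (151, 77, 44, 31))
side ((240.5887445887446, 204.6839826839827), (232, 198, 17, 15))
scene ((227.6, 227.5937106918239), (221, 221, 15, 15))
(array([ 0.57599156, -0.00940069,  0.04340129]), [np.float64(1.6), np.float64(3.0), np.float64(1.8)])
(array([ 0.57523787, -0.00898661,  0.04515479]), [np.float64(2.1), np.float64(2.1)])
[[170.62508634  90.54653481]] [[240.49929966 207.04117135]] [[228.90523367 227.91246655]]
[[0.50198735 0.04346253 0.07      ]
 [0.6627982  0.04008775 0.07      ]]
```

```bash
cat >> h.py <<'E'
def delta(Rt,pt):
    from station import ctrl
    o=ctrl.observe();R0=Ro.from_rotvec(o["tcp_rot"]);return (R0.inv()*Rt).as_rotvec().round(3),(R0.inv().apply(np.array(pt)-o["tcp_pos"])*1000).round(1)
def toolR(yaw):
    x=np.array([0,0,-1.]);y=np.array([np.cos(yaw),np.sin(yaw),0]);return Ro.from_matrix(np.c_[x,y,np.cross(x,y)])
E
python3 -c "
from h import *
print(delta(toolR(-.019),(.576,-.009,.285)),delta(toolR(-.019),(.576,-.009,.11)))"
```

```text
(array([0.018, 0.008, 0.011]), array([  -6.1, -102.4,  -70.1])) (array([0.018, 0.008, 0.011]), array([ 168.9, -100.5,  -71.4]))
```

```bash
python3 -m jog '[[0,0,0,-6,-30,-20,0],[0.01,0,0,-6,-60,-40,1],[0.018,0.008,0.011,-6,-90,-60,1],[0.018,0.008,0.011,-6,-102,-70,1],[0.018,0.008,0.011,10,-102,-70,1],[0.018,0.008,0.011,50,-102,-71,1],[0.018,0.008,0.011,90,-102,-71,1],[0.018,0.008,0.011,130,-101,-71,1],[0.018,0.008,0.011,155,-101,-71,1],[0.018,0.008,0.011,169,-101,-71,1],[0.018,0.008,0.011,169,-101,-71,1]]' 30
python3 - <<'E'
from station import ctrl,imaging
from h import *
c=imaging.capture("wrist");pickle.dump(c,open("w6.pkl","wb"));s=pickle.load(open("c5.pkl","rb"))
p=proj(c,(.576,-.009,.039))[0];print(p)
x,y=p.astype(int);r=red(c,(x-70,y-60,x+70,y+50));print(r)
print(plane(c,[r[0]],.042), tri([(c,r[0]),(s["wrist"],(172.6,91.5)),(s["side"],(240.6,204.7)),(s["scene"],(227.6,227.6))]))
bx=r[1];print(plane(c,[(bx[0],r[0][1]),(bx[0]+bx[2],r[0][1])],.039))
o=ctrl.observe();print(o["tcp_pos"],o["gripper_width"],o["contact_force"])
cv2.imwrite("pics/w6.png",cv2.resize(c["image"],(640,480)))
E
```

```text
clock: 11.83
tcp_pos: [0.5715, -0.009, 0.104]
tcp_rot: [1.22, 1.208, -1.23]
contact_force: [-0.4, -0.2, 0.0]
gripper_width: 0.0857
[263.93558663 194.70273435]
((np.float64(264.1786585365854), np.float64(195.65462398373984)), (np.int64(231), np.int64(170), 67, 55))
[[ 0.57616334 -0.00877027  0.042     ]] (array([ 0.57604008, -0.00908269,  0.0433879 ]), [np.float64(0.8), np.float64(1.3), np.float64(3.2), np.float64(1.7)])
[[ 0.55019126 -0.00938732  0.039     ]
 [ 0.60260875 -0.01019585  0.039     ]]
[ 0.57373847 -0.00921707  0.10737196] 0.08554500166725378 [-0.43008198 -0.15965723  0.39655642]
```

View pics/w6.png

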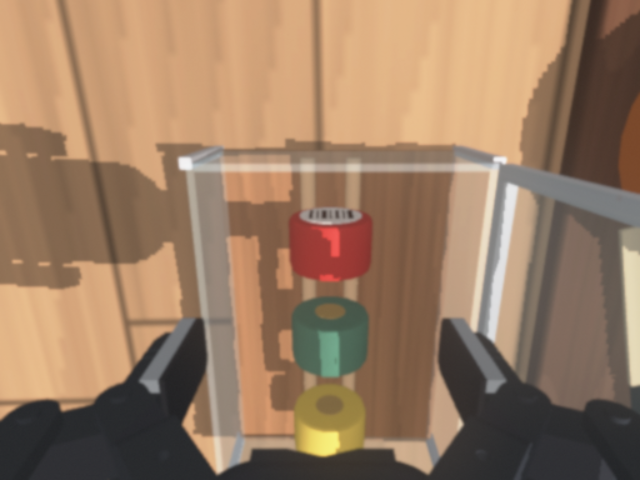

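```bash
python3 -c "
from h import *
print(delta(toolR(-.019),(.576,-.009,.04)),delta(toolR(-.019),(.576,-.009,-.019)))"
```

```text
(array([-0.001, -0.001,  0.005]), array([67.4,  2.6, -0.2])) (array([-0.001, -0.001,  0.005]), array([ 1.264e+02,  2.900e+00, -1.000e-01]))
```

```bash
python3 -m jog '[[0,0,0.005,15,2,0,1],[0,0,0.005,35,2,0,1],[0,0,0.005,55,2,0,1],[0,0,0.005,70,2,0,1],[0,0,0.005,85,3,0,1],[0,0,0.005,92,3,0,1],[0,0,0.005,92,3,0,1]]' 30;python3 -m jog '[[0,0,0,8,0,0,1],[0,0,0,16,0,0,1],[0,0,0,24,0,0,1],[0,0,0,30,0,0,1],[0,0,0,34,0,0,1],[0,0,0,34,0,0,1]]' 30
```

```text
clock: 12.47
tcp_pos: [0.5766, -0.0092, 0.0155]
tcp_rot: [1.224, 1.2, -1.223]
contact_force: [-0.4, 0.6, 0.3]
gripper_width: 0.0855
clock: 12.97
tcp_pos: [0.5756, -0.0091, -0.0198]
tcp_rot: [1.224, 1.202, -1.225]
contact_force: [-0.3, -0.1, -0.2]
gripper_width: 0.0854
```

```bash
python3 -m jog '[[0,0,0,0,0,0,0.5],[0,0,0,0,0,0,0.3],[0,0,0,0,0,0,0.1],[0,0,0,0,0,0,0],[0,0,0,0,0,0,-0.2],[0,0,0,0,0,0,-0.3],[0,0,0,0,0,0,-0.5],[0,0,0,0,0,0,-1],[0,0,0,0,0,0,-1]]' 35
python3 - <<'E'
from station import imaging
from h import *
c=imaging.capture("wrist");pickle.dump(c,open("w7.pkl","wb"))
cv2.imwrite("pics/w7.png",c["image"])
E
```

```text
clock: 13.72
tcp_pos: [0.5758, -0.0091, -0.0193]
tcp_rot: [1.224, 1.202, -1.224]
contact_force: [-2.3, 0.3, 5.6]
gripper_width: 0.0514
```

View pics/w7.png

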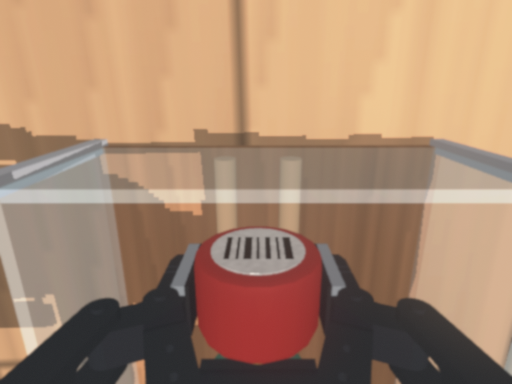

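```bash
cat >> h.py <<'E'
def label(c,roi=(170,200,350,300)):
    x0,y0,x1,y1=roi;h=cv2.cvtColor(c["image"],cv2.COLOR_BGR2HSV)[y0:y1,x0:x1]
    m=((h[...,1]<70)&(h[...,2]>130)).astype(np.uint8)
    m=cv2.morphologyEx(m,cv2.MORPH_CLOSE,np.ones((9,9)))
    ct=max(cv2.findContours(m,0,2)[0],key=cv2.contourArea);e=cv2.fitEllipse(cv2.convexHull(ct));return (e[0][0]+x0,e[0][1]+y0),e[1],e[2]
E
python3 -m jog '[[0,0,0,-4,0,0,-1],[0,0,0,-10,0,0,-1],[0,0,0,-20,0,0,-1],[0,0,0,-35,0,0,-1],[0,0,0,-55,0,0,-1],[0,0,0,-75,0,0,-1],[0,0,0,-95,0,0,-1],[0,0,0,-115,0,0,-1],[0,0,0,-130,0,0,-1],[0,0,0,-140,0,0,-1],[0,0,0,-140,0,0,-1]]' 35
python3 - <<'E'
from station import ctrl,imaging
from h import *
a=pickle.load(open("w7.pkl","rb"));print("before",label(a),proj(a,(.5763,.009,.038)),proj(a,(.5763,.009,.040)))
c=imaging.capture("wrist");pickle.dump(c,open("w8.pkl","wb"));o=ctrl.observe();print("after",label(c),o["tcp_pos"],o["tcp_rot"],o["gripper_width"])
R=Ro.from_rotvec(o["tcp_rot"]).as_matrix()
t=np.array([-.0575,0,-.018]);print(proj(c,o["tcp_pos"]+R@t))
u=np.array([[19,0],[-19,0],[0,19],[0,-19]])/1000
for dx in (-.0535,-.0575,-.0615):
  print(dx,proj(c,[o["tcp_pos"]+R@(np.array([dx+a_,b_,-.018])) for a_,b_ in u]).round(1).tolist())
E
```

```text
clock: 14.68
tcp_pos: [0.578, -0.0095, 0.1242]
tcp_rot: [1.226, 1.197, -1.22]
contact_force: [0.7, 0.2, -0.1]
gripper_width: 0.0509
before ((257.5706024169922, 251.37018203735352), (47.42533493041992, 94.93699645996094), 89.97801971435547) [[257.45913513 248.94382148]] [[257.44996666 251.35541267]]
after ((257.8604736328125, 251.46179580688477), (47.42753219604492, 95.34879302978516), 90.33857727050781) [ 0.57698645 -0.00936802  0.12222149] [ 1.22487437  1.19957332 -1.22220388] 0.05130478600021116
[[255.25359535 247.13208396]]
-0.0535 [[255.4, 224.2], [255.1, 266.7], [300.4, 242.6], [210.1, 242.7]]
-0.0575 [[255.4, 227.7], [255.0, 272.8], [301.7, 247.1], [208.7, 247.2]]
-0.0615 [[255.4, 231.4], [255.0, 279.2], [303.1, 251.9], [207.3, 252.0]]
```

```bash
cat >> h.py <<'E'
ps,pt=np.radians(49.4),np.radians(25)
Wc=np.array([.5684,.3139,.2595]);xh=np.array([np.cos(pt)*np.cos(ps),np.cos(pt)*np.sin(ps),np.sin(pt)])
xt=np.array([np.sin(pt)*np.cos(ps),np.sin(pt)*np.sin(ps),-np.cos(pt)])
RT=Ro.from_matrix(np.c_[xt,np.cross(-xh,xt),-xh]);L=np.array([-.058,.001,-.018])
def goal(d): return Wc-d*xh-RT.apply(L)
E
python3 - <<'E'
from h import *
d=pickle.load(open("c0.pkl","rb"))
print("tin,jar",plane(d["scene"],[(588*.64,402*.64),(562*.64,462*.64)],0).round(3),plane(d["side"],[(459*.64,570*.64)],0).round(3))
print(goal(.1),goal(.2))
print(delta(RT,goal(.2)),delta(RT,goal(.1)))
E
```

```text
tin,jar [[0.292 0.467 0.   ]
 [0.464 0.512 0.   ]] [[0.273 0.472 0.   ]]
[0.51399581 0.25196217 0.15706519] [0.45501564 0.18314882 0.11480337]
(array([0.678, 0.418, 0.149]), array([   7.4, -125.7, -190.1])) (array([0.678, 0.418, 0.149]), array([ -34.7,  -68. , -260.1]))
```

```bash
python3 -m jog '[[0.03,0.02,0.01,-2,-8,-12,-1],[0.1,0.06,0.02,-2,-20,-30,-1],[0.17,0.1,0.04,0,-35,-52,-1],[0.24,0.15,0.05,0,-48,-73,-1],[0.31,0.19,0.07,0,-62,-94,-1],[0.39,0.24,0.085,2,-76,-115,-1],[0.46,0.28,0.1,4,-90,-136,-1],[0.54,0.33,0.12,5,-104,-157,-1],[0.61,0.38,0.135,6,-116,-175,-1],[0.66,0.41,0.145,7,-124,-187,-1],[0.678,0.418,0.149,7,-126,-190,-1],[0.678,0.418,0.149,7,-126,-190,-1]]' 35
python3 - <<'E'
from station import ctrl,imaging
from h import *
c=imaging.capture("wrist");print(label(c));o=ctrl.observe();print(o["joints"].round(2),o["tcp_pos"],goal(.2),delta(RT,goal(.1)))
E
```

```text
clock: 15.73
tcp_pos: [0.4529, 0.1833, 0.1134]
tcp_rot: [2.111, 0.975, -1.349]
contact_force: [0.8, -0.5, -1.6]
gripper_width: 0.0514
((257.7357177734375, 251.35468673706055), (47.203285217285156, 94.66238403320312), 90.25950622558594)
[ 0.08 -0.43  2.34  0.37  0.95  0.62] [0.45417737 0.18294646 0.1143804 ] [0.45501564 0.18314882 0.11480337] (array([0.001, 0.001, 0.001]), array([  -0.2,    0.6, -100.8]))
```

```bash
python3 -m jog '[[0,0,0,0,0,-6,-1],[0,0,0,0,0,-16,-1],[0,0,0,0,0,-28,-1],[0,0,0,0,0,-40,-1],[0,0,0,0,0,-52,-1],[0,0,0,0,0,-64,-1],[0,0,0,0,0,-75,-1],[0,0,0,0,0,-85,-1],[0,0,0,0,0,-93,-1],[0,0,0,0,0.5,-98,-1],[0,0,0,0,0.5,-100.5,-1],[0,0,0,0,0.5,-100.5,-1]]' 35
python3 - <<'E'
from station import ctrl,imaging
from h import *
d={n:imaging.capture(n) for n in("scene","side","wrist")};pickle.dump(d,open("c9.pkl","wb"))
o=ctrl.observe();print(label(d["wrist"]),delta(RT,goal(.1)),o["contact_force"],o["joints"].round(2))
ctr=Wc-.118*xh
for n in("scene","side"):print(n,"window",proj(d[n],Wc),"cheese",proj(d[n],ctr),"lid bar",proj(d[n],(.679,-.075,.272)))
f=lambda n,x,y,w,h,a,b:cv2.resize(d[n]["image"][y:y+h,x:x+w],(a,b),interpolation=cv2.INTER_CUBIC)
cv2.imwrite("pics/m9.png",np.vstack([np.hstack([f("scene",230,170,100,75,400,300),f("side",160,150,100,75,400,300)]),np.hstack([f("scene",130,100,200,150,400,300),f("side",150,90,200,150,400,300)])]))
E
```

```text
clock: 16.78
tcp_pos: [0.514, 0.2522, 0.1569]
tcp_rot: [2.112, 0.974, -1.347]
contact_force: [-0.1, 0.4, -0.9]
gripper_width: 0.0511
((257.7448959350586, 251.36668014526367), (47.253379821777344, 94.63932037353516), 90.28352355957031) (array([0.001, 0.002, 0.001]), array([-0.4,  0.3, -1. ])) [-0.36703824 -0.11303537 -1.02551201] [ 0.22 -0.27  2.14  0.32  0.93  0.78]
scene window [[299.77527063 237.74668987]] cheese [[293.17628235 220.91394613]] lid bar [[187.34721994 192.36343919]]
side window [[198.46052528 220.96962395]] cheese [[236.19828478 220.13241352]] lid bar [[213.45223089 130.58695846]]
```

View pics/m9.png

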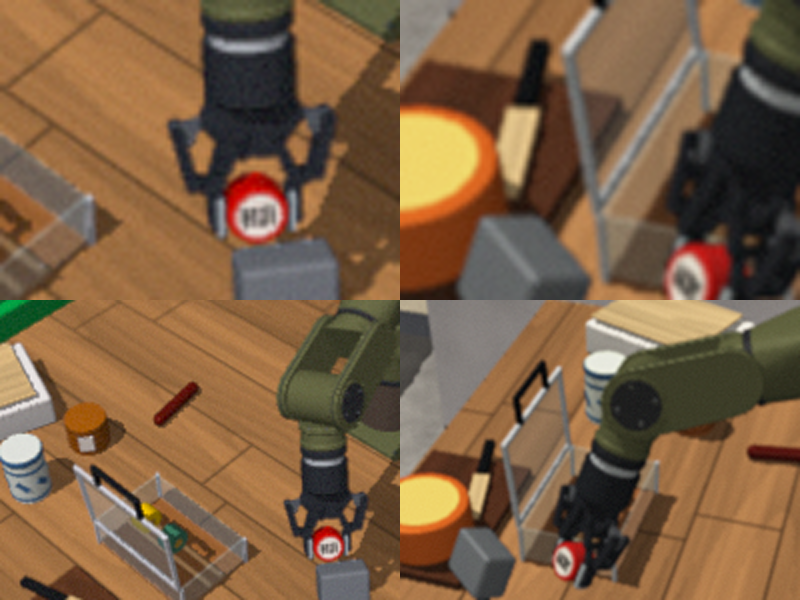

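Run:
```python
from h import *
from scipy.optimize import least_squares
d=pickle.load(open("c9.pkl","rb"));S,D=d["scene"],d["side"]
spot=Wc-.1*xh
def lab(c,uv):
    x0,y0=int(uv[0])-9,int(uv[1])-9;h=cv2.cvtColor(c["image"],cv2.COLOR_BGR2HSV)[y0:y0+18,x0:x0+18].astype(int)
    im=cv2.resize(c["image"][y0:y0+18,x0:x0+18],None,fx=4,fy=4,interpolation=cv2.INTER_LINEAR);h=cv2.cvtColor(im,cv2.COLOR_BGR2HSV)
    m=((h[...,1]<110)&(h[...,2]>110)).astype(np.uint8);m=cv2.morphologyEx(m,cv2.MORPH_CLOSE,np.ones((13,13)))
    n,_,st,ce=cv2.connectedComponentsWithStats(m);k=1+np.argmin(np.linalg.norm(ce[1:]-36,axis=1));ce_=ce[k]
    return (x0+(ce_[0]+.5)/4-.5,y0+(ce_[1]+.5)/4-.5),st[k]
a,sa=lab(S,(294.5,223.3));b,sb=lab(D,(232,219.5));print(a,sa,b,sb,"exp",proj(S,spot),proj(D,spot))
X,e=tri([(S,a),(D,b)]);print("label tri",X,e,"spot",spot,"err head axes mm",(1000*(X-spot)@np.c_[xh,-RT.as_matrix()[:,1],-xt]).round(1))
# head point fit, with inset r of rounded corners, free x,y,z,yaw,r; pitch 25
s=lambda x,y:(270+x/6-.5+.08,220+y/6-.5+.08); q=lambda x,y:(165+(x-400)/6-.42,195+y/6-.42)
pts={(.045,-1,1):((120,112),(495,55)),(.045,1,1):((263,93),(575,150)),(0,-1,1):((108,75),(580,60)),(0,1,1):((248,58),(655,150)),(.045,-1,-1):((130,208),(458,160)),(.045,1,-1):((268,190),(540,260))}
def f(p):
    R=Ro.from_euler('zy',[p[3],-p[5]]).as_matrix();r=p[4];out=[]
    for (x,y,z),(u,v) in pts.items():
        P=p[:3]+R@np.array([x+(r if x==0 else -r),y*(.0375-r),z*(.03-r)])
        out+=list(proj(S,P)[0]-s(*u))+list(proj(D,P)[0]-q(*v))
    return np.array(out)
r=least_squares(f,[*Wc,ps,.003,pt]);print("fit",r.x[:3].round(4),np.degrees(r.x[3]),r.x[4],np.degrees(r.x[5]),"rms px",np.sqrt((r.fun**2).mean()))
print(f([*Wc,ps,.003,pt]).reshape(6,4).round(1).tolist())
```

```text
(np.float64(293.7921641791045), np.float64(224.31138059701493)) [   0   17   72   55 2680] (np.float64(230.85908649173956), np.float64(219.70189504373178)) [  10    0   44   72 2058] exp [[294.12287413 223.32694015]] [[230.74333793 220.2529276 ]]
label tri [0.51076267 0.24411318 0.21570448] [np.float64(2.1), np.float64(2.1)] spot [0.50941983 0.24508665 0.21723817] err head axes mm [-0.5 -1.7 -1.4]
fit [0.5684 0.307  0.2673] 52.66367195096317 0.0031395850256854332 11.820950913981493 rms px 2.1324834273691193
[[5.5, -0.8, 0.8, 2.5], [3.2, 5.3, -1.0, 9.4], [4.6, -2.4, 0.5, -0.8], [2.3, 3.5, -0.3, 6.4], [-1.7, -2.4, 0.6, -2.0], [-3.6, 3.3, -2.0, 3.7]]
```

Run:
```python
from h import *
from scipy.optimize import least_squares
d=pickle.load(open("c9.pkl","rb"));S,D=d["scene"],d["side"]
s=lambda x,y:(270+x/6-.42,220+y/6-.42); q=lambda x,y:(165+(x-400)/6-.42,195+y/6-.42)
pts={(.045,-1,1):((120,112),(495,55)),(.045,1,1):((263,93),(575,150)),(0,-1,1):((108,75),(580,60)),(0,1,1):((248,58),(655,150)),(.045,-1,-1):((130,208),(458,160)),(.045,1,-1):((268,190),(540,260))}
def f(p,fix=None):
    pit=fix if fix else p[5]
    R=Ro.from_euler('ZY',[p[3],-pit]).as_matrix();r=p[4];out=[]
    for (x,y,z),(u,v) in pts.items():
        P=p[:3]+R@np.array([x+(r if x==0 else -r),y*(.0375-r),z*(.03-r)])
        out+=list(proj(S,P)[0]-s(*u))+list(proj(D,P)[0]-q(*v))
    return np.array(out)
for fx,p0 in((None,[*Wc,ps,.003,pt]),(pt,[*Wc,ps,.003])):
    r=least_squares(f,p0,args=(fx,));print("fit",r.x[:3].round(4),np.degrees(r.x[3]),r.x[4:],"rms px",np.sqrt((r.fun**2).mean()))
```

```text
fit [0.5697 0.3128 0.259 ] 50.57422285742559 [0.00290139 0.44925506] rms px 0.4710785412486457
fit [0.5695 0.3126 0.2593] 50.49305026209401 [0.00288753] rms px 0.47644871882241246
```

```bash
sed -i 's/ps,pt=np.radians(49.4)/ps,pt=np.radians(50.2)/; s/Wc=np.array(.*\]);xh/Wc=np.array([.569,.3132,.260]);xh/' h.py; python3 -c "
from h import *
print(Wc,delta(RT,goal(.1)))"
```

```text
[0.569  0.3132 0.26  ] (array([-0.012,  0.002, -0.005]), array([-1. ,  2.3, -1. ]))
```

```bash
python3 -m jog '[[-0.006,0.001,-0.002,0,1,0,-1],[-0.012,0.002,-0.005,-1,2,-1,-1],[-0.012,0.002,-0.005,-1,2,-1,-1],[-0.012,0.002,-0.005,-1,2,-1,-1],[-0.012,0.002,-0.005,-1,2,-1,-1],[-0.012,0.002,-0.005,-1,2,-1,-1],[-0.012,0.002,-0.005,-1,2,-1,-1],[-0.012,0.002,-0.005,-1,2,-1,-1]]' 35
python3 - <<'E'
from station import ctrl,imaging
from h import *
c=imaging.capture("wrist");s=imaging.capture("side");p=pickle.load(open("c9.pkl","rb"))["side"]
o=ctrl.observe();print(label(c),delta(RT,goal(.1)),o["contact_force"],abs(o["dq"]).max(),o["gripper_width"],o["clock"])
print("lid region change",cv2.absdiff(s["image"],p["image"])[110:160,195:232].max())
c0=pickle.load(open("c0.pkl","rb"))["side"]["image"];m=cv2.absdiff(s["image"],c0)
print("jar/tin/head change",[(m[a:b,e:f].max(2)>40).mean().round(3) for a,b,e,f in((325,365,200,235),(310,375,270,316),(200,245,172,208),(280,305,175,220))])
ctrl.finish_job()
E
```

```text
clock: 17.6
tcp_pos: [0.5152, 0.2507, 0.1576]
tcp_rot: [2.103, 0.986, -1.34]
contact_force: [0.9, -0.6, -1.2]
gripper_width: 0.0511
((257.74034118652344, 251.37189483642578), (47.2354850769043, 94.64027404785156), 90.27847290039062) (array([ 0., -0.,  0.]), array([ 0. ,  0.4, -0.1])) [ 0.75273371 -0.24825708 -1.24561417] 0.0011588909068174298 0.05091202520657976 17.7
lid region change 8
jar/tin/head change [np.float64(0.0), np.float64(0.0), np.float64(0.0), np.float64(0.0)]
the job is handed in; nothing more can be done
```

The job is handed in at 17.7 s of the 54 s allowed. The lid is open against its stop, and the red cheese is held still in front of the scanner with its label facing the window.

**Lid:** I gripped the handle bar and swung the lid along its arc. At the stop the push rose to about 17 N, then I let go. Pictures afterwards show the lid upright, and it did not move after that.

**Cheese:** I gripped the red cheese across its diameter and lifted it straight out. It did not slip in the grip: the label stayed in the same place in the wrist camera throughout.

**Last checks:**
- The arm is within 0.5 mm of the target I worked out, almost motionless, with about 1.5 N of contact force, near its idle reading.
- The side view shows no change at the scanner, jar or near tin. I did not measure the other goods again.

**What disagreed or failed:**
- **Reported tool point:** the real fingertips sit about 36 mm behind it (seen in the wrist camera), so the first grip on the bar closed on air above it. I allowed for this in the later grasps.
- **Scanner position:** two ways of measuring the window differed by about 1.5 mm and 1°, so I aimed between them. The window itself was never seen directly, because it faces away from both fixed cameras.
- **Label position:** before a last adjustment of about 2 mm, a check from the two fixed cameras put the label about 2 mm from where the arm reading said it was. I did not repeat that check afterwards.

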